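# Snap the needle tool away in its case

## Robot

A 7-joint arm with a two-finger parallel gripper is mounted at the origin on a cart in front of the work surface, level with it; the furniture and walls round the work are solid. World frame = base frame: x ahead of the robot, y to its left, z up, the work surface at z = 0. Lengths are in m, angles in rad, forces in N, time in s.
With the tool pointing down it reaches from about 0.4 to 0.75 m from the base axis. Payload 19.5 kg.
Tool frame: the origin (TCP) lies midway between the tips of the shut fingers; the grasp point (between the pads) lies r.grasp_offset behind it (r.grasp_offset is the distance from the TCP to the grasp point, in m); z points along the fingers, y is the line along which they close (so a half turn about z gives the same grasp; the last joint's range is limited). The gripper opens to 85 mm and grips with 20 to 120 N. Pads are 22 mm wide; open, the fingers measure 114 mm over their backs; the gripper's body (76 mm by 85 mm) begins 54 mm behind the grasp point. The pads swing forward as they close: fully open they stand 13 mm farther back than shut.
Start: joints at [-1.283, 0.707, -0.028, 1.485, 0.022, 0.951, -0.075], TCP at [0.186, 0.544, 0.231] pointing down, gripper open.
Joint ranges: [-2.71, 2.71], [-0.32, 2.16], [-1.57, 1.52], [0, 2.45], [-1.46, 4.6], [0, 2.02], [-2.83, 2.83]. Speed limits (rad/s): [1.89, 1.89, 2.57, 2.57, 3.01, 3.01, 3.01].

## Interface

Orientations are given as a 3x3 rotation matrix whose columns are the frame's x, y, z axes.
In Python, from rig import r, vision gives the robot as it stands.
- The arm moves only by the shell command python3 -m jog 'ROWS' [FORCE]. ROWS is text: rows parted by semicolons, each of 7 numbers parted by spaces: the turn, a rotation vector about the tool's x, y, z in degrees, then the shift along the tool's x, y, z in cm, then the finger opening in cm, from 0 to 8.54. A call has 1 to 10 rows; each row shifts and turns the commanded pose from where the row before left it, along the tool's axes as they then stand; what a row does not reach is not made up. A row lasts 1/12 s, in which the tool goes at most 41.7 mm and 7.16 degrees, less where a joint would pass 70% of its speed; a pose out of reach is approached as far as the arm can. A call is refused whole if a number of a shift passes 4.17 or a number of a turn 7.16, either way. A call with a gripper value outside its range is refused whole. The fingers move at their own pace and stop on an object; FORCE is the grip in N (left out, the last holds). Time passes only in rows, so rows that do not move let the fingers close. It gives the time, the measured TCP pose, the force, the opening and the grip force at its end, in the units of the state.
- r.sense(): the state, without advancing time (a new reading comes with each control period).
- vision.snapshot(name): name is "scene" or "top"; returns (picture, depth): 384x512x3 uint8, red, green, blue; 384x512 float32, m along the optical axis (not along the pixel's ray), 0 where there is no reading.
- vision.camera_info(name): a dict with "fx", "fy", "cx", "cy" (pixels), "R" (3x3) and "t" (3): a world point X has camera coordinates R X + t. Camera axes: x right, y down, z forward; pixel columns grow to the right and rows downward; lengths in m; the calibration is good to about 2 mm. A picture is of the moment at which its call begins. camera_info takes no time and is no camera call.
- r.job_done(): hands the job in; it is judged then, once.
The state is a dict: "t": time; "joint_pos": joint angles; "dq": joint speeds; "joint_torque": joint torques, N m; "tcp_pos": TCP position; "orientation": TCP orientation; "contact_force": force on the tool from outside, world axes, zero at the start; "torque": the same for the moment, N m; "opening": opening from 0.0 (shut) to 1.0 (fully open); "gripper_force": force on a finger pad.
Only numpy, scipy, OpenCV 4.12 (cv2) and the standard library are available. Lean on these libraries where they do the work, as an engineer would, in place of code of your own. Each camera call takes 0.05 s, during which the arm holds its last target. There are 200 camera calls.

## Task

Put the needle tool (the thin one with the red handle) away flat inside the open blue case, then swing the lid over and press its free edge down past the spring catch until it clicks and stays shut. Press only as hard as the catch needs, because the clear lid cracks above 25 N, and leave the loop tool, brush, mug and tin where they are.

Things in the scene. Friction and masses are not known exactly. Their poses are not given: they have to be found in the camera images.
- case: Board 160 (x) x 262 (y) x 8 mm, fixed; on it a grey foam mat and the blue case. Origin: centre of its underside; z up, +x from catch side to hinge side, y along the case. The foam's thickness differs: the case with lid and catch may stand up to 11 mm above or below all points and heights given here, unmeasured. It sinks 1 mm per 16 N pressed on it. Above 25 N on any part the case cracks.
- case_floor (a point): Nominal centre of the case's inner floor, 36 mm above the board's underside (real height +-11 mm, see case). Axes as case. Inside 102 (x) x 202 (y) mm, walls 4 mm, rim 30 mm above this floor. The needle tool belongs flat on it, along y, about centred.
- case_hinge (a point): Nominal middle of the hinge axis, which runs along the case's y; 68 mm above the board's underside, at case x = +57 mm (real height +-11 mm, see case).
- lid (a joint): Lid angle, rad, noise 0.01: 0 shut, grows as it opens, stops at 1.95. Plate 212 mm wide, 5 mm thick, blue rim, clear window, reaching 113 mm from the hinge; steel lip at mid width to 118 mm. Starts leaning back (1.7 to 1.9); its hinge is stiff and keeps it there. Pulled 0.5 rad past upright it falls over slowly and rests ajar on the catch at about 0.07 rad, free edge 8 mm above shut.
- case_pad (a point): Where the face of the lid's black thumb pad (26 x 60 mm, centred 94 mm from the hinge) lies when shut, nominal height +-11 mm (see case); about 6 mm higher while ajar. Pressed here the catch resists with 6 rising to 9 to 14 N (more nearer the hinge), then snaps and keeps the lid under 0.01 rad; if not pressed through, the lid stays or springs back ajar.
- case_catch (a point): Nominal inner bottom edge of the nose of the steel spring catch at the lid's free edge (height +-11 mm). The nose slopes up and outward from here; the tab is 40 mm wide (y), reaches 8 mm outward and 9 mm above this point and yields only outward, away from the hinge.
- needle_tool: Needle tool, 14 x 155 x 14 mm, 20 g: red handle with a thin steel point, lying on the bench. Origin: centre of its underside; its length is along its own y. Grasp it across its width at mid length.
- loop_tool: Loop tool with a wooden handle and wire loop, 24 x 182 x 17 mm, lying along its own y. Origin: centre of its underside. Leave alone.
- brush: Round brush with a wooden handle, 20 x 235 x 16 mm, lying along its own y. Origin: centre of its underside. Leave alone.
- mug: White mug with green dots, 78 x 114 x 93 mm, upright. Origin: centre of its underside. Leave alone.
- tin: Flat round white tin, 70 mm across, 28 mm high. Origin: centre of its underside. Leave alone.

How it is judged:
By the outcome, as a careful person would: the job done as asked, in the order asked, and still so for the second after the job is handed in, with the robot touching nothing.
It also fails if it takes over 64 s, if anything falls off the work surface, if the arm or the gripper's body presses on something with over 40 N, if the wrist force passes 120 N, or if a joint passes its speed limit or range.

## Working session

There is one attempt and no reset: what is moved stays moved. The work goes in short steps, Python scripts to look and compute and a shell command to move; the robot and the scene stay as the last step left them, time stands still between calls to the robot, and variables do not carry over. Pictures are saved under pics/ and viewed, at most 10 in all, crops included, and the job is handed in when it is done.

```bash
ls; mkdir -p pics; cat > h.py <<'E'
import numpy as np, cv2
from rig import r, vision
def snap(name):
    p,d=vision.snapshot(name); return p,d,vision.camera_info(name)
def cloud(d,c):
    v,u=np.mgrid[0:d.shape[0],0:d.shape[1]]
    P=np.stack([(u-c['cx'])/c['fx']*d,(v-c['cy'])/c['fy']*d,d],-1)
    W=(P-np.array(c['t']))@np.array(c['R'])
    W[d==0]=np.nan
    return W
def proj(X,c):
    p=np.array(c['R'])@np.array(X)+np.array(c['t']); return p[0]/p[2]*c['fx']+c['cx'],p[1]/p[2]*c['fy']+c['cy']
E
python3 - <<'E'
from h import *
ims=[]
for n in('scene','top'):
    p,d,c=snap(n); np.savez(f'{n}0.npz',p=p,d=d); cv2.imwrite(f'pics/{n}0.png',p[...,::-1]); print(n,c)
s=r.sense();print(s,r.grasp_offset)
E
```

```text
pics
scene {'fx': 412.5197130267476, 'fy': 412.5197130267476, 'cx': 250.29573914912268, 'cy': 197.41219489041842, 'R': array([[ 0.91029552, -0.41386719,  0.008719  ],
       [-0.26633509, -0.6016649 , -0.75303716],
       [ 0.31690329,  0.68316418, -0.65792022]]), 't': array([-0.52395604,  0.18332324,  1.10844642])}
top {'fx': 375.93360985406514, 'fy': 375.93360985406514, 'cx': 257.34196712701817, 'cy': 190.8728987678628, 'R': array([[-0.02270646, -0.99960292,  0.0166857 ],
       [-0.98067067,  0.01902577, -0.19473844],
       [ 0.19434365, -0.020785  , -0.98071328]]), 't': array([-0.01786262,  0.57672102,  0.99830699])}
{'t': 0.1, 'joint_pos': array([-1.28268832,  0.70701771, -0.0276497 ,  1.48493989,  0.0219992 ,
        0.95093964, -0.07553372]), 'dq': array([-1.63815969e-03, -9.38684236e-04, -2.05991820e-04, -1.48442149e-03,
       -5.76959385e-05, -1.31747029e-04, -1.24450123e-03]), 'joint_torque': array([ 2.35515086e-03, -8.84277678e+01,  1.23636134e+00, -2.36454141e+01,
        1.69873255e-02,  5.02612398e-03, -2.50523804e-06]), 'tcp_pos': array([0.18612642, 0.54378502, 0.23089008]), 'orientation': array([[-9.46101219e-01,  3.23870936e-01, -3.15400082e-04],
       [ 3.23871090e-01,  9.46100741e-01, -9.51691188e-04],
       [-9.82486494e-06, -1.00254516e-03, -9.99999497e-01]]), 'contact_force': array([-0.17542207, -0.97846062,  0.68863517]), 'torque': array([-0.01335272, -0.04322596,  0.03579636]), 'gripper_force': 0.0, 'opening': 1.0037871579266557} 0.0187
```

View pics/scene0.png

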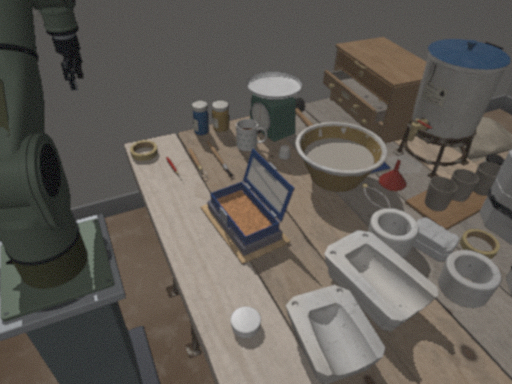

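View pics/top0.png

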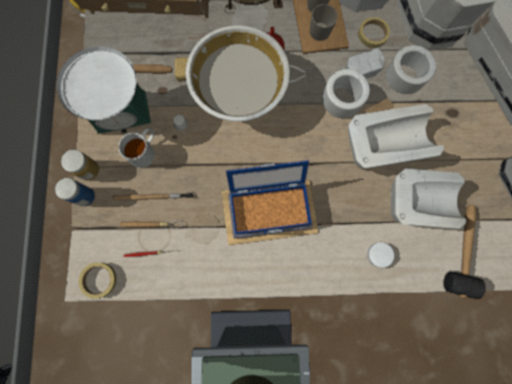

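Scene view: needle tool with red handle at about (172,166), open blue case at (245,215) with its lid leaning away from the robot. Top view: red needle from (123,255) to (180,250), case interior at (270,212), lid at (268,177), mug (135,148), tin (381,255), with brush and loop tool at rows 195 and 224.

```bash
python3 - <<'E'
from h import *
for n in('scene','top'):
    z=np.load(n+'0.npz');p,d=z['p'],z['d'];c=vision.camera_info(n);W=cloud(d,c)
    h=cv2.cvtColor(p,cv2.COLOR_RGB2HSV)
    red=((h[...,0]<8)|(h[...,0]>172))&(h[...,1]>140)&(W[...,2]<0.05)&(W[...,1]>0.15)
    q=W[red];print(n,'red',len(q),np.nanmedian(q,0),np.nanmin(q,0),np.nanmax(q,0))
    if len(q)>5:
        # ray cast on z=0.007
        v,u=np.nonzero(red); R=np.array(c['R']);o=-R.T@c['t']
        D=np.stack([(u-c['cx'])/c['fx'],(v-c['cy'])/c['fy'],np.ones(len(u))],-1)@R
        X=o+D*((0.007-o[2])/D[:,2])[:,None]
        print(cv2.minAreaRect(X[:,:2].astype(np.float32)*1000))
    blue=(h[...,0]>105)&(h[...,0]<130)&(h[...,1]>110)&(abs(W[...,1])<0.3)&(W[...,0]<.8)
    # case blue by height
    q=W[blue]; print('blue',len(q),np.histogram(q[:,2],bins=np.arange(0,.25,.01)))
    rim=blue&(W[...,2]>0.05)&(W[...,2]<.085)&(W[...,1]<.2);q=W[rim]
    print('rim',cv2.minAreaRect(q[:,:2].astype(np.float32)*1000),np.median(q[:,2]))
    # floor: orange
    o_=(W[...,2]>0.02)&(W[...,2]<.05)&(abs(W[...,1])<.25)&(W[...,0]>.3)&(W[...,0]<.7)&(h[...,0]<20)&(h[...,1]>110)
    q=W[o_];print('floor',cv2.minAreaRect(q[:,:2].astype(np.float32)*1000),np.percentile(q[:,2],[10,50,90]))
    # lid top
    q=W[blue&(W[...,2]>.14)&(W[...,1]<.2)];print('lid',np.nanmin(q,0),np.nanmax(q,0))
z=np.load('top0.npz');p=z['p'];cv2.imwrite('pics/z.png',cv2.resize(np.hstack([p[150:270,100:340]]),None,fx=3.3,fy=3.3,interpolation=2)[...,::-1])
E
```

```text
scene red 16 [0.4093124  0.30531761 0.01451986] [0.40608463 0.27373767 0.00905118] [0.41195503 0.33044257 0.01638417]
((410.5929870605469, 311.8336181640625), (5.052570819854736, 59.89480972290039), 2.256042957305908)
blue 341 (array([  0,   0,   0,   0,   1,  11,  34,  15,  40,   6,   4,   7,   4,
         5,   5,   7,  29, 137,   4,   0,   0,   0,   0,   0]), array([0.  , 0.01, 0.02, 0.03, 0.04, 0.05, 0.06, 0.07, 0.08, 0.09, 0.1 ,
       0.11, 0.12, 0.13, 0.14, 0.15, 0.16, 0.17, 0.18, 0.19, 0.2 , 0.21,
       0.22, 0.23, 0.24]))
rim ((525.2453002929688, -63.65575408935547), (124.29146575927734, 210.28012084960938), 6.311312675476074) 0.06983187303701818
floor ((529.074462890625, -52.07447052001953), (82.92666625976562, 169.03778076171875), 7.310525894165039) [0.04117947 0.04323778 0.04540381]
lid [ 0.0601634  -0.1546588   0.14054309] [0.62423766 0.13308055 0.545383  ]
top red 68 [0.41070528 0.30281102 0.01229275] [0.40724915 0.25948239 0.00838171] [0.41543342 0.34529934 0.01738057]
((410.893798828125, 303.9427185058594), (7.147397518157959, 87.29074096679688), 5.063936710357666)
blue 964 (array([  3,   0,   0,  28,  40,  88, 102, 203, 105,  18,  14,  14,  16,
        17,  13,  17,  84, 170,  32,   0,   0,   0,   0,   0]), array([0.  , 0.01, 0.02, 0.03, 0.04, 0.05, 0.06, 0.07, 0.08, 0.09, 0.1 ,
       0.11, 0.12, 0.13, 0.14, 0.15, 0.16, 0.17, 0.18, 0.19, 0.2 , 0.21,
       0.22, 0.23, 0.24]))
rim ((524.6304321289062, -64.25640869140625), (125.5535659790039, 209.7223358154297), 6.532413482666016) 0.07083288381951508
floor ((525.657470703125, -64.35655975341797), (96.91671752929688, 197.9900360107422), 6.4634904861450195) [0.04019927 0.0426461  0.04504782]
lid [ 0.59206169 -0.15628893  0.1415916 ] [0.62692893 0.04823428 0.183425  ]
```

View pics/z.png

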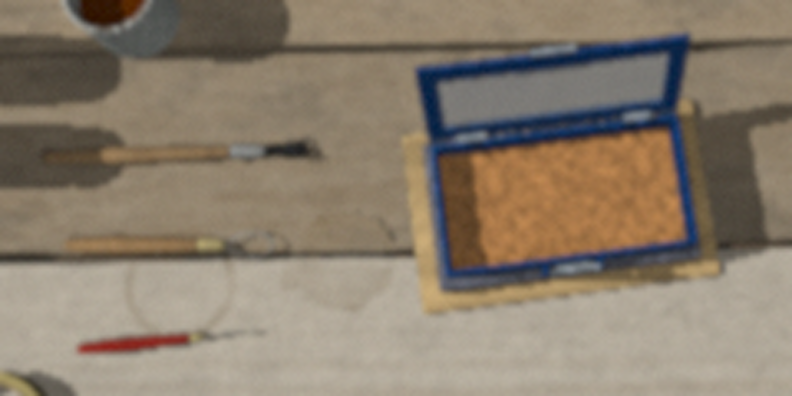

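Zoomed top view: needle handle runs from (80,349) to (200,338) and its tip is at (262,331). The loop tool lies parallel about 95 px above it. The catch is at (578,267) and the lid's free edge at about (552,50).

```bash
cat >> h.py <<'E'
def ray(u,v,z,c):
    R=np.array(c['R']);o=-R.T@c['t'];D=np.array([(u-c['cx'])/c['fx'],(v-c['cy'])/c['fy'],1])@R
    return o+D*(z-o[2])/D[2]
def rem(X,az=None):
    s=r.sense();R=s['orientation'];e=np.array(X)-s['tcp_pos']
    out='shift cm '+str(np.round(R.T@e*100,2))+' tcp '+str(np.round(s['tcp_pos'],4))
    if az is not None:
        a=np.degrees(np.arctan2(R[1,1],R[0,1])); out+=f' y-az {a:.2f} turn z {-(az-a):.2f} tilt {np.round(R[:2,2],4)}'
    print(out,'F',np.round(s['contact_force'],1),'t',round(s['t'],2),'op',round(s['opening'],3),'gf',round(s['gripper_force'],1))
E
python3 - <<'E'
from h import *
c=vision.camera_info('top')
a=ray(123.7,255.3,.007,c);b=ray(179.4,250.3,.005,c);print(a,b,np.linalg.norm(a-b)*1e3,(a+b)/2,'across az',np.degrees(np.arctan2(b[0]-a[0],a[1]-b[1])))
E
python3 -m jog '0 0 6.5 0 0 0 8.5;0 0 6.5 0 0 0 8.5;0 0 6.5 0 0 0 8.5;0 0 6.5 0 0 0 8.5;0 0 6.5 0 0 0 8.5;0 0 6.5 0 0 0 8.5;0 0 6.5 0 0 0 8.5;0 0 6.5 0 0 0 8.5;0 0 6.5 0 0 0 8.5;0 0 6.5 0 0 0 8.5'
python3 -c "
from h import *
rem([.414,.27,.12],6)"
```

```text
[0.40767934 0.35115891 0.007     ] [0.41829184 0.19477655 0.005     ] 156.75479902983085 [0.41298559 0.27296773 0.006     ] across az 3.88228261642943
t: 0.93
tcp_pos: [0.1861, 0.5439, 0.231]
orientation: [[-0.101, 0.995, -0.0], [0.995, 0.101, -0.001], [-0.001, -0.0, -1.0]]
contact_force: [-0.5, -0.0, 0.1]
opening: 0.994
gripper_force: 0.0
shift cm [-29.54  19.92  11.11] tcp [0.1861 0.5439 0.231 ] y-az 5.79 turn z -0.21 tilt [-0.0002 -0.0006] F [-0.5 -0.   0.1] t 0.93 op 0.994 gf 0.0
```

```bash
python3 -m jog '0 0 1 -2.95 1.99 0.9 4;0 0 0 -2.95 1.99 1.1 4;0 0 0 -2.95 1.99 1.1 4;0 0 0 -2.95 1.99 1.1 4;0 0 0 -2.95 1.99 1.1 4;0 0 0 -2.95 1.99 1.1 4;0 0 0 -2.95 1.99 1.1 4;0 0 0 -2.95 1.99 1.1 4;0 0 0 -2.95 1.99 1.1 4;0 0 0 -2.95 1.99 1.1 4' 30
python3 - <<'E'
from h import *
rem([.413,.272,.004],4.8)
p,d,c=snap('scene');s=r.sense()
u,v=proj([.413,.272,.06],c);u,v=int(u),int(v);print(u,v)
cv2.imwrite('pics/a.png',cv2.resize(p[max(v-70,0):v+60,max(u-80,0):u+80],None,fx=4,fy=4,interpolation=2)[...,::-1])
E
```

```text
t: 1.77
tcp_pos: [0.4118, 0.2668, 0.1227]
orientation: [[-0.089, 0.996, -0.0], [0.996, 0.089, -0.0], [-0.0, -0.0, -1.0]]
contact_force: [1.7, 0.6, 0.0]
opening: 0.467
gripper_force: 0.0
shift cm [ 0.51  0.17 11.87] tcp [0.4118 0.2668 0.1227] y-az 5.11 turn z 0.31 tilt [-0.0003 -0.0001] F [1.7 0.6 0. ] t 1.77 op 0.467 gf 0.0
172 157
```

View pics/a.png

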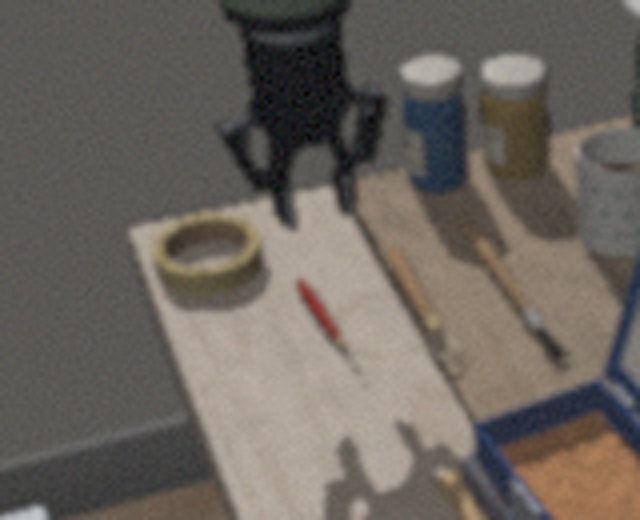

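The gripper hangs straddling above the needle: fingers at (285,215) and (347,200), handle at (320,310), and the tools behind it are clear. Descending.

```bash
python3 -m jog '0 0 0 0.5 0.17 1.5 4;0 0 0 0 0 1.5 4;0 0 0 0 0 1.5 4;0 0 0 0 0 1.5 4;0 0 0 0 0 1.5 4;0 0 0 0 0 1.5 4;0 0 0 0 0 1.5 4;0 0 0 0 0 1.1 4;0 0 0 0 0 0 4;0 0 0 0 0 0 4' 30
python3 -c "
from h import *
rem([.413,.272,.004],4.8)"
```

```text
t: 2.65
tcp_pos: [0.4122, 0.2733, 0.0072]
orientation: [[-0.089, 0.996, -0.001], [0.996, 0.089, -0.001], [-0.001, -0.001, -1.0]]
contact_force: [-1.0, 0.1, 1.0]
opening: 0.469
gripper_force: 0.0
shift cm [-0.14  0.07  0.32] tcp [0.4122 0.2733 0.0072] y-az 5.10 turn z 0.30 tilt [-0.0007 -0.0006] F [-1.   0.1  1. ] t 2.65 op 0.469 gf 0.0
```

```bash
python3 -m jog '0 0 0 0 0.05 0.3 4;0 0 0 0 0 0 3;0 0 0 0 0 0 0;0 0 0 0 0 0 0;0 0 0 0 0 0 0;0 0 0 0 0 0 0;0 0 0 0 0 0 0;0 0 0 0 0 0 0;0 0 0 0 0 0 0;0 0 0 0 0 0 0' 30
python3 -c "
from h import *
rem([.413,.272,.15],4.8)"
```

```text
t: 3.48
tcp_pos: [0.413, 0.2736, 0.0048]
orientation: [[-0.089, 0.996, 0.001], [0.996, 0.089, 0.0], [0.0, 0.001, -1.0]]
contact_force: [0.2, -0.9, 5.8]
opening: 0.143
gripper_force: 31.4
shift cm [-1.500e-01 -1.000e-02 -1.452e+01] tcp [0.413  0.2736 0.0048] y-az 5.10 turn z 0.30 tilt [0.0005 0.0004] F [ 0.2 -0.9  5.8] t 3.48 op 0.143 gf 31.4
```

```bash
python3 -m jog '0 0 0 0 0 -2 0;0 0 0 0 0 -3 0;0 0 0 0 0 -3 0;0 0 0 0 0 -3 0;0 0 0 0 0 -3 0;0 0 0 0 0 0 0;0 0 0 0 0 0 0' 30
python3 -c "
from h import *
rem([.525,-.064,.15],6.4)"
```

```text
t: 4.07
tcp_pos: [0.4133, 0.2739, 0.1458]
orientation: [[-0.089, 0.996, 0.002], [0.996, 0.089, 0.002], [0.002, 0.002, -1.0]]
contact_force: [-0.9, 0.3, -0.4]
opening: 0.146
gripper_force: 30.7
shift cm [-34.65   8.12  -0.46] tcp [0.4133 0.2739 0.1458] y-az 5.12 turn z -1.28 tilt [0.0023 0.0017] F [-0.9  0.3 -0.4] t 4.07 op 0.146 gf 30.7
```

```bash
python3 -m jog '0 0 -1.3 -3.4 0.8 0 0;0 0 0 -3.4 0.8 0 0;0 0 0 -3.4 0.8 0 0;0 0 0 -3.4 0.8 0 0;0 0 0 -3.4 0.8 0 0;0 0 0 -3.4 0.8 0 0;0 0 0 -3.4 0.8 0 0;0 0 0 -3.4 0.8 0 0;0 0 0 -3.4 0.8 0 0;0 0 0 -3.4 0.8 0 0' 30 >/dev/null
python3 -m jog '0 0 0 0 0 0 0;0 0 0 0 0 0 0;0 0 0 0 0 0 0' 
python3 - <<'E'
from h import *
rem([.525,-.064,.15],6.4)
p,d,c=snap('top')
u,v=proj([.525,-.064,.06],c);u,v=int(u),int(v)
q,_,c2=snap('scene');a,b=map(int,proj([.525,-.064,.09],c2))
im=np.vstack([p[v-65:v+65,u-110:u+110]*1,q[b-65:b+65,a-110:a+110]])
cv2.imwrite('pics/b.png',cv2.resize(im,None,fx=2.3,fy=2.3,interpolation=2)[...,::-1])
E
```

```text
t: 5.15
tcp_pos: [0.5291, -0.0552, 0.1436]
orientation: [[-0.112, 0.994, -0.001], [0.994, 0.112, 0.001], [0.001, -0.001, -1.0]]
contact_force: [0.3, 0.6, 0.3]
opening: 0.145
gripper_force: 30.7
shift cm [-0.83 -0.5  -0.64] tcp [ 0.5291 -0.0552  0.1436] y-az 6.41 turn z 0.01 tilt [-0.0013  0.0006] F [0.3 0.6 0.3] t 5.15 op 0.145 gf 30.7
```

View pics/b.png

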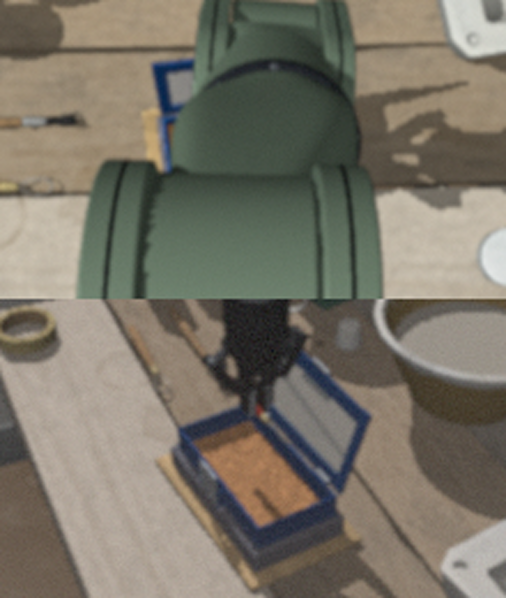

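The top view is blocked by the arm. In the scene view the gripper (lower half, 260,370) holds the red tool over the case, with the lid open behind it. Descending.

```bash
python3 -m jog '0 0 0 -0.83 -0.5 0.5 0;0 0 0 0 0 1.5 0;0 0 0 0 0 1.5 0;0 0 0 0 0 1.5 0;0 0 0 0 0 1.5 0;0 0 0 0 0 1.5 0;0 0 0 0 0 0.5 0;0 0 0 0 0 0 0;0 0 0 0 0 0 0;0 0 0 0 0 0 0' 
python3 -c "
from h import *
rem([.525,-.064,.048],6.4)"
```

```text
t: 6.08
tcp_pos: [0.5257, -0.0647, 0.0601]
orientation: [[-0.112, 0.994, 0.001], [0.994, 0.112, -0.0], [-0.0, 0.001, -1.0]]
contact_force: [0.3, 0.4, -0.6]
opening: 0.146
gripper_force: 30.7
shift cm [ 0.08 -0.07  1.21] tcp [ 0.5257 -0.0647  0.0601] y-az 6.41 turn z 0.01 tilt [ 0.0009 -0.0003] F [ 0.3  0.4 -0.6] t 6.08 op 0.146 gf 30.7
```

```bash
python3 -m jog '0 0 0 0 0 0.4 0;0 0 0 0 0 0.3 0;0 0 0 0 0 0.2 0;0 0 0 0 0 0 0;0 0 0 0 0 0 0' 
python3 -m jog '0 0 0 0 0 0.1 0;0 0 0 0 0 0 0;0 0 0 0 0 0 0' |grep -E 'force|tcp'
python3 -m jog '0 0 0 0 0 0.1 0;0 0 0 0 0 0 0;0 0 0 0 0 0 0' |grep -E 'force|tcp'
```

```text
t: 6.5
tcp_pos: [0.5254, -0.0646, 0.0502]
orientation: [[-0.112, 0.994, -0.0], [0.994, 0.112, -0.0], [-0.0, -0.0, -1.0]]
contact_force: [0.3, -0.3, 0.2]
opening: 0.147
gripper_force: 30.7
tcp_pos: [0.5255, -0.0646, 0.0493]
contact_force: [0.0, -0.4, -0.4]
gripper_force: 30.7
tcp_pos: [0.5255, -0.0646, 0.0483]
contact_force: [-0.3, -0.1, -0.2]
gripper_force: 30.7
```

```bash
for i in 1 2; do python3 -m jog '0 0 0 0 0 0.1 0;0 0 0 0 0 0 0;0 0 0 0 0 0 0' |grep -E 'force|tcp'; done
```

```text
tcp_pos: [0.5255, -0.0646, 0.0473]
contact_force: [0.1, -0.7, 0.1]
gripper_force: 30.7
tcp_pos: [0.5255, -0.0646, 0.0463]
contact_force: [-0.1, 0.0, -1.0]
gripper_force: 30.7
```

```bash
for i in 1; do python3 -m jog '0 0 0 0 0 0.1 0;0 0 0 0 0 0 0;0 0 0 0 0 0 0' |grep -E 'force|tcp'; done;  python3 -m jog '0 0 0 0 0 0.1 0;0 0 0 0 0 0 0;0 0 0 0 0 0 0' |grep -E 'force|tcp'
```

```text
tcp_pos: [0.5256, -0.0646, 0.0456]
contact_force: [-1.7, 0.7, 9.8]
gripper_force: 31.9
tcp_pos: [0.5256, -0.0646, 0.045]
contact_force: [-3.2, 0.4, 19.3]
gripper_force: 32.9
```

```bash
python3 -m jog '0 0 0 0 0 -0.2 0;0 0 0 0 0 0 0;0 0 0 0 0 0 1.6;0 0 0 0 0 0 2.5;0 0 0 0 0 0 3;0 0 0 0 0 0 3;0 0 0 0 0 0 3' ; python3 -m jog '0 0 0 0 0 -0.4 3;0 0 0 0 0 -1 3;0 0 0 0 0 -2 3;0 0 0 0 0 -3 3;0 0 0 0 0 -3 3;0 0 0 0 0 -3 3;0 0 0 0 0 -3 3;0 0 0 0 0 -3 1;0 0 0 0 0 0 0;0 0 0 0 0 0 0'
python3 - <<'E'
from h import *
rem([.525,-.064,.048],6.4)
q,d,c=snap('scene');np.savez('scene1.npz',p=q,d=d);a,b=map(int,proj([.525,-.064,.09],c))
cv2.imwrite('pics/c.png',cv2.resize(q[b-80:b+65,a-80:a+80],None,fx=4,fy=4,interpolation=2)[...,::-1])
E
```

```text
t: 8.58
tcp_pos: [0.5255, -0.0646, 0.0462]
orientation: [[-0.111, 0.994, -0.0], [0.994, 0.111, -0.0], [-0.0, -0.0, -1.0]]
contact_force: [0.3, 0.2, 0.5]
opening: 0.346
gripper_force: 0.0
t: 9.42
tcp_pos: [0.5258, -0.0646, 0.2323]
orientation: [[-0.112, 0.994, 0.003], [0.994, 0.112, -0.0], [-0.001, 0.003, -1.0]]
contact_force: [-0.5, -0.4, -0.7]
opening: -0.001
gripper_force: 0.0
shift cm [ 0.08 -0.13 18.43] tcp [ 0.5258 -0.0646  0.2323] y-az 6.40 turn z 0.00 tilt [ 0.003  -0.0003] F [-0.5 -0.4 -0.7] t 9.42 op -0.001 gf 0.0
```

View pics/c.png

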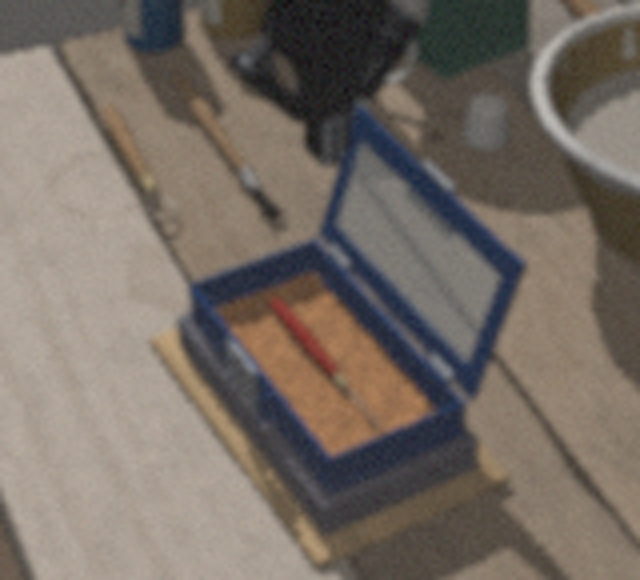

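The needle lies flat and centred in the case, handle at (300,335), tip at (378,425), and the lid leans back with its free edge from (360,110) to (520,265). Next is the lid; first I check the clearance behind it.

```bash
python3 - <<'E'
from h import *
z=np.load('top0.npz');W=cloud(z['d'],vision.camera_info('top'))
th=np.radians(6.4);O=np.array([.5255,-.064]);
L=np.stack([(W[...,0]-O[0])*np.cos(th)+(W[...,1]-O[1])*np.sin(th),-(W[...,0]-O[0])*np.sin(th)+(W[...,1]-O[1])*np.cos(th),W[...,2]],-1)
m=(abs(L[...,1])<.08)&(L[...,0]>.05)&(L[...,0]<.35)&(L[...,2]>.03)
q=L[m]
for a in np.arange(.05,.35,.01):
    k=q[(q[:,0]>=a)&(q[:,0]<a+.01)]
    if len(k):print(round(a,2),len(k),np.round(np.percentile(k[:,2],[5,50,95]),3))
def wl(x,y,z): return [O[0]+x*np.cos(th)-y*np.sin(th),O[1]+x*np.sin(th)+y*np.cos(th),z]
rem(wl(.135,0,.155),6.4); print(wl(.135,0,.155))
E
```

```text
0.05 324 [0.043 0.072 0.083]
0.06 367 [0.038 0.097 0.111]
0.07 398 [0.113 0.129 0.145]
0.08 444 [0.147 0.164 0.18 ]
0.09 108 [0.177 0.181 0.186]
0.24 107 [0.125 0.131 0.134]
0.25 92 [0.121 0.131 0.134]
0.26 43 [0.122 0.13  0.134]
0.27 73 [0.083 0.088 0.133]
0.28 128 [0.082 0.085 0.132]
0.29 165 [0.081 0.085 0.132]
0.3 164 [0.081 0.084 0.131]
0.31 174 [0.081 0.084 0.131]
0.32 174 [0.081 0.084 0.12 ]
0.33 167 [0.081 0.084 0.108]
0.34 186 [0.081 0.084 0.1  ]
shift cm [ 0.05 13.51  7.62] tcp [ 0.5254 -0.0645  0.2311] y-az 6.41 turn z 0.01 tilt [ 0.0009 -0.0001] F [-0.4 -0.5 -0.8] t 9.47 op 0.002 gf 0.0
[np.float64(0.6596586690866805), np.float64(-0.048951694152146064), 0.155]
```

```bash
python3 -m jog '0 0 0 0 2.8 0 0;0 0 0 0 2.8 0 0;0 0 0 0 2.8 0 0;0 0 0 0 2.8 0 0;0 0 0 0 2.8 0 0;0 0 0 0 0 0 0;0 0 0 0 0 0 0' ; python3 -m jog '0 0 0 0 0 2 0;0 0 0 0 0 2 0;0 0 0 0 0 2 0;0 0 0 0 0 1.6 0;0 0 0 0 0 0 0;0 0 0 0 0 0 0'
```

```text
t: 10.05
tcp_pos: [0.6646, -0.0487, 0.2284]
orientation: [[-0.112, 0.994, -0.002], [0.994, 0.112, -0.0], [0.0, -0.002, -1.0]]
contact_force: [-0.6, -0.2, -1.1]
opening: 0.001
gripper_force: 0.0
t: 10.55
tcp_pos: [0.6638, -0.0492, 0.1543]
orientation: [[-0.111, 0.994, -0.002], [0.994, 0.111, -0.0], [0.0, -0.002, -1.0]]
contact_force: [-0.2, 0.5, 0.3]
opening: 0.003
gripper_force: 0.0
```

```bash
for i in 1 2; do python3 -m jog '0 0 0 0 -0.5 0 0;0 0 0 0 -0.5 0 0;0 0 0 0 -0.5 0 0;0 0 0 0 -0.4 0 0;0 0 0 0 -0.4 0 0' | grep -E 'tcp|contact'; done
```

```text
tcp_pos: [0.6413, -0.0516, 0.1548]
contact_force: [0.2, -0.4, -0.4]
tcp_pos: [0.6185, -0.0542, 0.1544]
contact_force: [0.5, 0.4, 0.7]
```

```bash
for i in 1 2; do python3 -m jog '0 0 0 0 -0.4 0 0;0 0 0 0 -0.4 0 0;0 0 0 0 -0.4 0 0;0 0 0 0 -0.4 0 0;0 0 0 0 -0.4 0 0' | grep -E 'tcp|contact'; done
```

```text
tcp_pos: [0.5986, -0.0564, 0.1543]
contact_force: [0.6, 1.0, 0.1]
tcp_pos: [0.5788, -0.0586, 0.1543]
contact_force: [0.6, -0.3, -0.3]
```

```bash
for i in 1 2; do python3 -m jog '0 0 0 0 -0.4 0 0;0 0 0 0 -0.4 0 0;0 0 0 0 -0.4 0 0;0 0 0 0 -0.4 0 0;0 0 0 0 -0.4 0 0' | grep -E 'tcp|contact'; done
python3 - <<'E'
from h import *
q,d,c=snap('scene');a,b=map(int,proj([.525,-.064,.09],c))
cv2.imwrite('pics/d.png',cv2.resize(q[b-80:b+65,a-80:a+80],None,fx=4,fy=4,interpolation=2)[...,::-1])
E
```

```text
tcp_pos: [0.5589, -0.0609, 0.1543]
contact_force: [1.2, -0.3, 0.2]
tcp_pos: [0.539, -0.0631, 0.1543]
contact_force: [-0.1, -0.4, -0.3]
```

View pics/d.png

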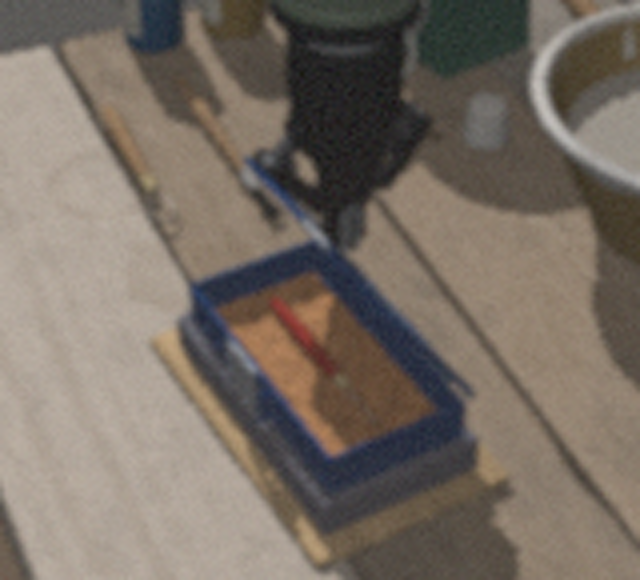

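The lid now shows as a thin edge-on line from (250,165) to (465,390), past upright and leaning on the finger. I push a little further.

```bash
for i in 1 2; do python3 -m jog '0 0 0 0 -0.4 0 0;0 0 0 0 -0.4 0 0;0 0 0 0 -0.4 0 0;0 0 0 0 -0.4 0 0;0 0 0 0 -0.4 0 0' | grep -E 'tcp|contact'; done
python3 -m jog '0 0 0 0 0 -2 0;0 0 0 0 0 -2 0;0 0 0 0 0 0 0;0 0 0 0 0 0 0;0 0 0 0 0 0 0;0 0 0 0 0 0 0;0 0 0 0 0 0 0;0 0 0 0 0 0 0;0 0 0 0 0 0 0;0 0 0 0 0 0 0'
python3 - <<'E'
from h import *
q,d,c=snap('scene');a,b=map(int,proj([.525,-.064,.09],c))
np.savez('scene2.npz',p=q,d=d)
cv2.imwrite('pics/e.png',cv2.resize(q[b-80:b+65,a-80:a+80],None,fx=4,fy=4,interpolation=2)[...,::-1])
E
```

```text
tcp_pos: [0.5191, -0.0653, 0.1544]
contact_force: [0.8, 0.7, 0.2]
tcp_pos: [0.4993, -0.0675, 0.1543]
contact_force: [-0.2, 0.1, -0.5]
t: 14.77
tcp_pos: [0.4996, -0.0675, 0.1941]
orientation: [[-0.112, 0.994, -0.0], [0.994, 0.112, -0.0], [-0.0, -0.0, -1.0]]
contact_force: [0.2, -0.3, -0.6]
opening: -0.0
gripper_force: 0.0
```

View pics/e.png

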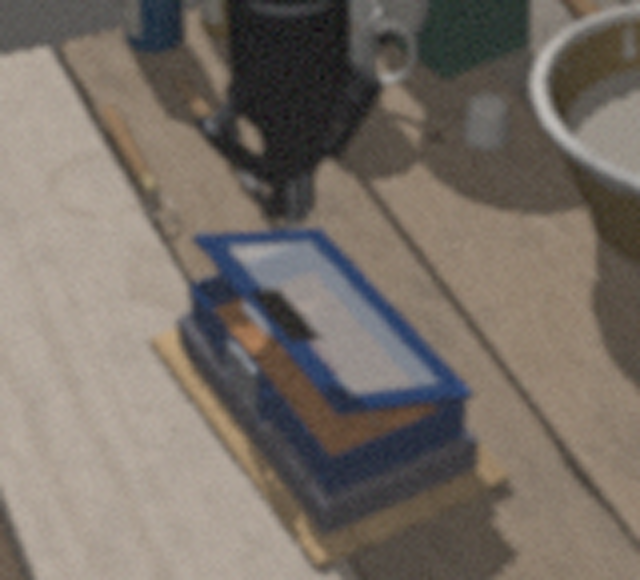

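The lid is still falling slowly; its free edge is at (265,310), and the black thumb pad is at (287,315). I wait while moving over the pad.

```bash
python3 -m jog '0 0 0 0 -1.3 0 0;0 0 0 0 0 0 0;0 0 0 0 0 0 0;0 0 0 0 0 0 0;0 0 0 0 0 0 0;0 0 0 0 0 0 0;0 0 0 0 0 0 0;0 0 0 0 0 0 0;0 0 0 0 0 0 0;0 0 0 0 0 0 0' >/dev/null;python3 -m jog '0 0 0 0 0 0 0;0 0 0 0 0 0 0;0 0 0 0 0 0 0;0 0 0 0 0 0 0;0 0 0 0 0 0 0;0 0 0 0 0 0 0;0 0 0 0 0 0 0;0 0 0 0 0 0 0;0 0 0 0 0 0 0;0 0 0 0 0 0 0' >/dev/null
cat >> h.py <<'E'
th=np.radians(6.4);O=np.array([.5255,-.064])
def wl(x,y,z): return [O[0]+x*np.cos(th)-y*np.sin(th),O[1]+x*np.sin(th)+y*np.cos(th),z]
def lid():
    p,d,c=snap('scene');W=cloud(d,c);h=cv2.cvtColor(p,cv2.COLOR_RGB2HSV)
    x=(W[...,0]-O[0])*np.cos(th)+(W[...,1]-O[1])*np.sin(th);y=-(W[...,0]-O[0])*np.sin(th)+(W[...,1]-O[1])*np.cos(th);z=W[...,2]
    blue=(h[...,0]>105)&(h[...,0]<130)&(h[...,1]>110)
    m=blue&(abs(x)<.068)&(abs(y)<.11)&(z>.066)&(z<.15)
    A=np.stack([x[m],y[m],np.ones(m.sum())],-1);zz=z[m]
    k=np.ones(len(zz),bool)
    for _ in range(6):
        s=np.linalg.lstsq(A[k],zz[k],rcond=None)[0];k=abs(A@s-zz)<.004
    pad=(h[...,2]<50)&(abs(x+.037)<.02)&(abs(y)<.035)&(z>.06)&(z<.13)
    print('lid n',k.sum(),'slope x',-s[0],'y',s[1],'z at pad',s[2]-.037*s[0],'hinge',s[2]+.057*s[0],'| pad n',pad.sum(),np.median(x[pad]),np.median(y[pad]),np.median(z[pad]))
    return p,c
E
python3 - <<'E'
from h import *
lid();rem(wl(-.039,0,.12),6.4)
E
```

```text
lid n 545 slope x 0.05900289871154609 y 0.0007554669683286774 z at pad 0.08556948789393697 hinge 0.08002321541505164 | pad n 44 -0.03842733862296882 0.0025487485602463463 0.08641478444319221
shift cm [0.06 0.   7.43] tcp [ 0.4868 -0.069   0.1943] y-az 6.40 turn z 0.00 tilt [ 0.     -0.0001] F [-0.5  0.8 -0.1] t 16.53 op 0.003 gf 0.0
```

```bash
python3 -m jog '0 0 0 0 0 2 0;0 0 0 0 0 2 0;0 0 0 0 0 2 0;0 0 0 0 0 2 0;0 0 0 0 0 1.3 0;0 0 0 0 0 0.5 0;0 0 0 0 0 0.2 0;0 0 0 0 0 0 0;0 0 0 0 0 0 0'|grep -E 'tcp|contact'
for i in 1 2 ; do python3 -m jog '0 0 0 0 0 0.1 0;0 0 0 0 0 0 0;0 0 0 0 0 0 0'|grep -E 'tcp|contact'; done
```

```text
tcp_pos: [0.4871, -0.069, 0.095]
contact_force: [-0.8, -1.0, 0.2]
tcp_pos: [0.4869, -0.069, 0.0937]
contact_force: [0.1, -0.4, -1.1]
tcp_pos: [0.4867, -0.069, 0.0923]
contact_force: [0.6, 1.0, 0.1]
```

```bash

for i in 1 2 3 4 5; do python3 -m jog '0 0 0 0 0 0.1 0;0 0 0 0 0 0 0;0 0 0 0 0 0 0'|grep -E 'tcp|contact'; done
```

```text
tcp_pos: [0.4867, -0.069, 0.0913]
contact_force: [-0.0, -0.2, -0.4]
tcp_pos: [0.4867, -0.0689, 0.0903]
contact_force: [0.7, 0.4, -0.4]
tcp_pos: [0.4867, -0.069, 0.0893]
contact_force: [-0.5, 0.6, 0.4]
tcp_pos: [0.4867, -0.069, 0.0883]
contact_force: [0.8, -0.2, -0.0]
tcp_pos: [0.4867, -0.069, 0.0873]
contact_force: [-0.0, -0.2, 0.1]
```

```bash

for i in 1 2 3; do python3 -m jog '0 0 0 0 0 0.1 0;0 0 0 0 0 0 0;0 0 0 0 0 0 0'|grep -E 'tcp|contact'; done
```

```text
tcp_pos: [0.4867, -0.069, 0.0862]
contact_force: [0.2, 0.4, 0.2]
tcp_pos: [0.4867, -0.069, 0.0852]
contact_force: [0.1, 0.4, -0.0]
tcp_pos: [0.4867, -0.069, 0.0844]
contact_force: [-1.1, -0.7, 3.4]
```

```bash

for i in 1 2 3; do python3 -m jog '0 0 0 0 0 0.1 0;0 0 0 0 0 0 0;0 0 0 0 0 0 0'|grep -E 'tcp|contact'; done
```

```text
tcp_pos: [0.4867, -0.069, 0.0835]
contact_force: [-1.2, 0.7, 6.7]
tcp_pos: [0.4866, -0.069, 0.0825]
contact_force: [-1.1, 0.7, 8.8]
tcp_pos: [0.4867, -0.0689, 0.0812]
contact_force: [-0.0, -0.1, 0.3]
```

```bash

for i in 1 2; do python3 -m jog '0 0 0 0 0 0.1 0;0 0 0 0 0 0 0;0 0 0 0 0 0 0'|grep -E 'tcp|contact'; done; python3 -c "
from h import *
lid()"
```

```text
tcp_pos: [0.4867, -0.0689, 0.0802]
contact_force: [-1.0, 0.6, 0.4]
tcp_pos: [0.4867, -0.069, 0.0793]
contact_force: [0.1, 0.3, 0.1]
lid n 292 slope x -0.002853331779205277 y -0.001400899044963294 z at pad 0.07982374602600449 hinge 0.08009195921324978 | pad n 68 -0.04695074682986397 -0.009405999496377427 0.0965484641180249
```

The snap came at about 9 N and the lid slope is now about 0. I retreat and verify.

```bash
python3 -m jog '0 0 0 0 0 -1 0;0 0 0 0 0 -3 0;0 0 0 0 0 -3 0;0 0 0 0 0 -3 0;0 0 0 0 0 -3 0;0 0 0 0 0 -3 0;0 0 0 0 0 0 0;0 0 0 0 0 0 0;0 0 0 0 0 0 0;0 0 0 0 0 0 0'
python3 - <<'E'
from h import *
q,c=lid();a,b=map(int,proj([.525,-.064,.09],c))
cv2.imwrite('pics/f.png',cv2.resize(q[b-80:b+65,a-80:a+80],None,fx=4,fy=4,interpolation=2)[...,::-1])
E
```

```text
t: 21.92
tcp_pos: [0.4863, -0.0689, 0.2388]
orientation: [[-0.112, 0.994, -0.001], [0.994, 0.112, 0.0], [0.0, -0.001, -1.0]]
contact_force: [0.7, 0.3, -0.5]
opening: 0.002
gripper_force: 0.0
lid n 605 slope x -0.0023070539722828028 y 0.0010983569727769926 z at pad 0.07985812274190288 hinge 0.08007498581529747 | pad n 50 -0.0393820594785474 0.0008056471619945858 0.08052095306866094
```

View pics/f.png

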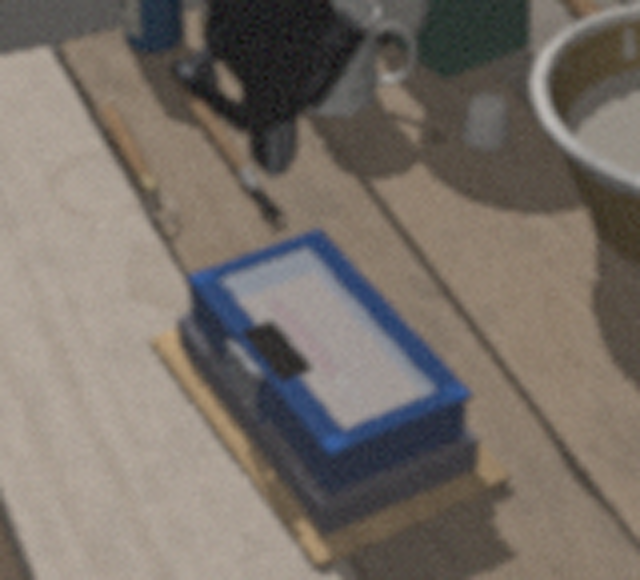

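The lid is flat on the case (slope about 0) with the catch at (240,350). The red needle shows faintly through the window at (300,330), and the other tools are where they were.

```bash
python3 -c "
from rig import r
print(r.job_done())"
```

```text
the job is handed in; nothing more can be done
None
```

The needle tool is flat and centred in the case, the lid snapped shut at about 9 N and stayed shut, nothing else was touched, and the job was handed in at about 22 s of the 64 s allowed.

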